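# Find the full tin of weld tabs by heft

## Robot

A 7-joint arm with a two-finger parallel gripper is mounted at the origin on the work surface. World frame = base frame: x ahead of the robot, y to its left, z up, the work surface at z = 0. Lengths are in mm, angles in rad, forces in N, time in s.
With the tool pointing down it reaches from about 400 to 900 mm from the base axis. Payload 5.5 kg.
Tool frame: the origin (TCP) lies midway between the tips of the shut fingers; the grasp point (between the pads) lies 19 mm behind it; z points along the fingers, y is the line along which they close (so a half turn about z gives the same grasp; the last joint's range is limited). The gripper opens to 85 mm and grips with 20 to 120 N. Pads are 22 mm wide; open, the fingers measure 114 mm over their backs; the gripper's body (76 mm by 85 mm) begins 54 mm behind the grasp point. The pads swing forward as they close: fully open they stand 13 mm farther back than shut.
Start: joints at [-1.043, 0.501, -0.427, 1.55, 0.221, 1.138, -0.21], TCP at [170.077, 627.354, 231.31] pointing down, gripper open.
Joint ranges: [-2.88, 2.88], [-0.31, 2.03], [-1.54, 1.56], [0.2, 2.42], [-1.41, 4.55], [0.19, 2.02], [-2.57, 2.57]. Speed limits (rad/s): [2.57, 2.57, 3.14, 3.14, 3.14, 3.14, 3.14].

## Interface

Orientations are given as a unit quaternion [x, y, z, w].
In Python, from bench import state, read_camera, camera_info, sign_off gives the robot as it stands.
- The arm moves only by the shell command python3 -m creep 'ROWS' [FORCE]. ROWS is a JSON object of lists of equal length, an entry for each row: "rot": the turn, a rotation vector about the tool's x, y, z scaled (see below), a list of three; "travel": the shift along the tool's x, y, z scaled (see below), a list of three; "claw": the closure, from -1 (fully open) to 1 (shut). A call has 1 to 20 rows; each row is the pose to reach, as a shift and turn from the pose commanded when the call began, along the tool's axes at that moment; what a row does not reach only later rows make up. The controller multiplies each number of a shift by 150 mm and each number of a turn by 60 degrees. A row lasts 1/12 s, in which the tool goes at most 41.7 mm and 7.16 degrees, less where a joint would pass 70% of its speed; a pose out of reach is approached as far as the arm can. A call with a number of a shift or a turn outside -1 to 1 is refused whole. A call with a gripper value outside its range is refused whole. The fingers move at their own pace and stop on an object; FORCE is the grip in N (left out, the last holds). Time passes only in rows, so rows that repeat a pose let the fingers close. It gives the time, the measured TCP pose, the force, the opening and the grip force at its end, in the units of the state.
- state(): the state, without advancing time (a new reading comes with each control period).
- read_camera(name): name is "scene" or "top" or "wrist"; returns (picture, depth): 480x640x3 uint8, red, green, blue; 480x640 float32, mm along the optical axis (not along the pixel's ray), 0 where there is no reading.
- camera_info(name): a dict with "fx", "fy", "cx", "cy" (pixels), "dist" ([k1, k2, p1, p2, k3] as OpenCV has them; the pictures are not rectified), "R" (3x3) and "t" (3): a world point X has camera coordinates R X + t. Camera axes: x right, y down, z forward; pixel columns grow to the right and rows downward; lengths in mm; the calibration is good to about 2 mm. A picture is of the moment at which its call begins: read the wrist's pose just before it. camera_info takes no time and is no camera call; for the wrist camera it gives the pose at the moment of the call.
- sign_off(): hands the job in; it is judged then, once.
The state is a dict: "clock": time; "joint_positions": joint angles; "qvel": joint speeds; "joint_torque": joint torques, N m; "eef_pos": TCP position; "eef_rot": TCP orientation; "force": force on the tool from outside, world axes, zero at the start; "ft_torque": the same for the moment, N m; "opening": finger opening in mm; "gripper_force": force on a finger pad.
Only numpy, scipy, OpenCV 4.12 (cv2) and the standard library are available. Lean on these libraries where they do the work, as an engineer would, in place of code of your own. Each camera call takes 0.05 s, during which the arm holds its last target. There are 200 camera calls.

## Task

On the battery-pack bench stand three identical closed tins, and only the heaviest is full of weld tabs. Working along the row from the robot's left (+y) to its right, take each tin in the fingers and lift it at least 6 cm off the mat for a second to feel its weight, setting each back upright on the mat (placed, not dropped) before lifting the next. Finish while holding the heaviest one in the gripper, upright and still, some 20 cm above the bench, with the other two standing on the mat and the rest of the bench left as it was.

Things in the scene. Friction and masses are not known exactly. Their poses are not given: they have to be found in the camera images.
- mat: flat blue bench mat fixed to the bench, 290 mm (its x) by 520 mm (its y), 4 mm thick; origin at the centre of its underside, z up; its top is at z = 4 mm
- tin_left: closed plain metal tin, the left-hand one (largest y) of three alike in a row on the mat: 70 mm (its x) by 50 mm (its y), 70 mm tall; grip across the 50 mm. Origin: centre of its underside, z up. Starts upright, its x within 35 degrees of the robot's x. Weighs 0.18 to 0.65 kg; shut-in contents may shift 13 mm. The heaviest, at random, outweighs each other by 0.2 kg or more.
- tin_middle: closed plain metal tin, the middle one of three alike in a row on the mat: 70 mm (its x) by 50 mm (its y), 70 mm tall; grip across the 50 mm. Origin: centre of its underside, z up. Starts upright, its x within 35 degrees of the robot's x. Weighs 0.18 to 0.65 kg; shut-in contents may shift 13 mm. The heaviest, at random, outweighs each other by 0.2 kg or more.
- tin_right: closed plain metal tin, the right-hand one (smallest y) of three alike in a row on the mat: 70 mm (its x) by 50 mm (its y), 70 mm tall; grip across the 50 mm. Origin: centre of its underside, z up. Starts upright, its x within 35 degrees of the robot's x. Weighs 0.18 to 0.65 kg; shut-in contents may shift 13 mm. The heaviest, at random, outweighs each other by 0.2 kg or more.
- cell: bystander: orange battery cell standing on the mat on the robot's side of the row, diameter 18 mm, 65 mm tall; origin at the centre of its underside
- spool: bystander: small spool of metal strip on the mat beyond the row, diameter 48 mm, 40 mm tall; origin at the centre of its underside
- holder: bystander: black six-hole cell holder lying on the mat beyond the row, 50 by 90 by 14 mm; origin at the centre of its underside
- screwdriver: bystander: red-handled screwdriver, 150 mm long, lying along the mat on the robot's side of the row, under 35 mm high
- carton: bystander: cardboard carton full of orange cells, 105 by 145 mm, about 100 mm tall with its flap, on the left of the table; origin at the centre of its underside
- mug: bystander: white mug, 90 mm tall, at the far left of the table; origin at the centre of its underside
- meter: bystander: yellow hand multimeter lying flat, 150 by 75 by 45 mm, on the right of the table; origin at the centre of its underside
Not all that is in view belongs to the job. Leave any pink look-alike of the tin_right alone.

How it is judged (in metres and radians):
On the way, in this order (a step that is already met when the one before it is completed fails the run):
1. the left tin is held up clear of the mat, the others standing on it (height (world z) of tin_left above 0.045 m and contact force between tin_left and the fingers above 1 N and z of each of tin_middle, tin_right in the frame of mat below 0.012 m and angle between each of tin_middle, tin_right's own z axis and vertical below 0.1 rad and x of tin_middle in the frame of mat between -0.135 and 0.135 m and y of tin_middle in the frame of mat between -0.25 and 0.25 m and contact force between each of tin_middle, tin_right and mat above 0.5 N and x of tin_right in the frame of mat between -0.135 and 0.135 m and y of tin_right in the frame of mat between -0.25 and 0.25 m), for 0.3 s.
2. the middle tin is held up clear of the mat, the others standing on it (height (world z) of tin_middle above 0.045 m and contact force between tin_middle and the fingers above 1 N and z of each of tin_left, tin_right in the frame of mat below 0.012 m and angle between each of tin_left, tin_right's own z axis and vertical below 0.1 rad and x of tin_left in the frame of mat between -0.135 and 0.135 m and y of tin_left in the frame of mat between -0.25 and 0.25 m and contact force between each of tin_left, tin_right and mat above 0.5 N and x of tin_right in the frame of mat between -0.135 and 0.135 m and y of tin_right in the frame of mat between -0.25 and 0.25 m), for 0.3 s.
3. the right tin is held up clear of the mat, the others standing on it (height (world z) of tin_right above 0.045 m and contact force between tin_right and the fingers above 1 N and z of each of tin_left, tin_middle in the frame of mat below 0.012 m and angle between each of tin_left, tin_middle's own z axis and vertical below 0.1 rad and x of tin_left in the frame of mat between -0.135 and 0.135 m and y of tin_left in the frame of mat between -0.25 and 0.25 m and contact force between each of tin_left, tin_middle and mat above 0.5 N and x of tin_middle in the frame of mat between -0.135 and 0.135 m and y of tin_middle in the frame of mat between -0.25 and 0.25 m), for 0.3 s.
At the end, for the whole second after the job is handed in: The heaviest tin is held in the fingers, its underside more than 150 mm above the bench, within 0.25 rad of upright and still (under 30 mm/s); the other two stand upright (within 0.1 rad) on the mat, untouched, and each presses on the mat with less than 4 N, which only the two lighter tins do (((height (world z) of tin_left above 0.15 m and contact force between tin_left and the fingers above 1 N and angle between tin_left's own z axis and vertical below 0.25 rad and linear speed of tin_left below 0.03 m/s and (z of tin_middle in the frame of mat below 0.012 m and angle between tin_middle's own z axis and vertical below 0.1 rad and x of tin_middle in the frame of mat between -0.135 and 0.135 m and y of tin_middle in the frame of mat between -0.25 and 0.25 m and contact force between tin_middle and mat above 0.5 N) and contact force between each of tin_middle, tin_right and mat below 4 N and contact force between each of tin_middle, tin_right and the arm below 0.1 N and contact force between each of tin_middle, tin_right and the fingers below 0.1 N and contact force between each of tin_middle, tin_right and tin_left below 0.1 N and (z of tin_right in the frame of mat below 0.012 m and angle between tin_right's own z axis and vertical below 0.1 rad and x of tin_right in the frame of mat between -0.135 and 0.135 m and y of tin_right in the frame of mat between -0.25 and 0.25 m and contact force between tin_right and mat above 0.5 N)) or (height (world z) of tin_middle above 0.15 m and contact force between tin_middle and the fingers above 1 N and angle between tin_middle's own z axis and vertical below 0.25 rad and linear speed of tin_middle below 0.03 m/s and (z of tin_left in the frame of mat below 0.012 m and angle between tin_left's own z axis and vertical below 0.1 rad and x of tin_left in the frame of mat between -0.135 and 0.135 m and y of tin_left in the frame of mat between -0.25 and 0.25 m and contact force between tin_left and mat above 0.5 N) and contact force between each of tin_left, tin_right and mat below 4 N and contact force between each of tin_left, tin_right and the arm below 0.1 N and contact force between each of tin_left, tin_right and the fingers below 0.1 N and contact force between each of tin_left, tin_right and tin_middle below 0.1 N and (z of tin_right in the frame of mat below 0.012 m and angle between tin_right's own z axis and vertical below 0.1 rad and x of tin_right in the frame of mat between -0.135 and 0.135 m and y of tin_right in the frame of mat between -0.25 and 0.25 m and contact force between tin_right and mat above 0.5 N)) or (height (world z) of tin_right above 0.15 m and contact force between tin_right and the fingers above 1 N and angle between tin_right's own z axis and vertical below 0.25 rad and linear speed of tin_right below 0.03 m/s and (z of tin_left in the frame of mat below 0.012 m and angle between tin_left's own z axis and vertical below 0.1 rad and x of tin_left in the frame of mat between -0.135 and 0.135 m and y of tin_left in the frame of mat between -0.25 and 0.25 m and contact force between tin_left and mat above 0.5 N) and contact force between each of tin_left, tin_middle and mat below 4 N and contact force between each of tin_left, tin_middle and the arm below 0.1 N and contact force between each of tin_left, tin_middle and the fingers below 0.1 N and contact force between each of tin_left, tin_middle and tin_right below 0.1 N and (z of tin_middle in the frame of mat below 0.012 m and angle between tin_middle's own z axis and vertical below 0.1 rad and x of tin_middle in the frame of mat between -0.135 and 0.135 m and y of tin_middle in the frame of mat between -0.25 and 0.25 m and contact force between tin_middle and mat above 0.5 N)))); the arm keeps its last pose, push and grip.
It fails at once if a tin is tipped over (more than 0.6 rad) (angle between any of tin_left, tin_middle, tin_right's own z axis and vertical above 0.6 rad).
It fails at once if a tin is let go of more than 20 mm above the mat ((height (world z) of tin_left above 0.026 m and contact force between tin_left and the fingers below 0.05 N) or (height (world z) of tin_middle above 0.026 m and contact force between tin_middle and the fingers below 0.05 N) or (height (world z) of tin_right above 0.026 m and contact force between tin_right and the fingers below 0.05 N)).
It fails at once if a bystander is moved more than 25 mm or knocked over (distance of any of cell, spool, holder, screwdriver, carton, mug, meter from where it was at the start of the episode above 0.025 m or angle between cell's own z axis and vertical above 0.4 rad).
It also fails if it takes over 72 s, if anything falls off the work surface, if the arm or the gripper's body presses on something with over 40 N, if the wrist force passes 120 N, or if a joint passes its speed limit or range.

## Working session

There is one attempt and no reset: what is moved stays moved. The work goes in short steps, Python scripts to look and compute and a shell command to move; the robot and the scene stay as the last step left them, time stands still between calls to the robot, and variables do not carry over. Pictures are saved under pics/ and viewed, at most 10 in all, crops included, and the job is handed in when it is done.

```bash
mkdir -p pics; ls
python3 - <<'E'
from bench import *
import cv2
s=state(); print(s)
for n in ("top","scene"):
    p,d=read_camera(n); cv2.imwrite(f"pics/{n}0.png",p[:,:,::-1]); 
    import numpy as np; np.savez(f"{n}0.npz",p=p,d=d); print(n,camera_info(n))
E
```

```text
pics
{'clock': 0.0, 'joint_positions': array([-1.04282454,  0.50185599, -0.42680691,  1.55146946,  0.22080208,
        1.13830246, -0.21032939]), 'qvel': array([-0.00049401, -0.00094322, -0.00028263,  0.0002989 ,  0.00216351,
        0.00117185, -0.00055193]), 'joint_torque': array([-1.07412267e-03, -5.69516551e+01, -5.81693843e+00, -2.80944407e+01,
        1.05194692e-02,  1.20286099e-02,  5.90804120e-06]), 'eef_pos': array([169.94643827, 626.65794563, 230.24754222]), 'eef_rot': array([ 1.31977662e-01,  9.91252199e-01, -9.73691156e-04, -1.65408632e-04]), 'force': array([ 0.21684188,  0.21249267, -0.05192985]), 'ft_torque': array([-0.03165629, -0.0267694 , -0.04989285]), 'gripper_force': 0.0, 'opening': 85.4174929423023}
top {'fx': 447.2088638227914, 'fy': 447.2088638227914, 'cx': 327.38056554501605, 'cy': 239.3391393352118, 'dist': array([-0.03970565,  0.        ,  0.        ,  0.        ,  0.        ]), 'R': array([[ 0.00927532, -0.9998572 , -0.0141262 ],
       [-0.99092324, -0.007296  , -0.13423079],
       [ 0.13410855,  0.01524301, -0.99084941]]), 't': array([  55.60544106,  557.98719769, 1095.79331687])}
scene {'fx': 490.9871923430465, 'fy': 490.9871923430465, 'cx': 319.6725106495594, 'cy': 245.51788533316108, 'dist': array([-0.03367755,  0.        ,  0.        ,  0.        ,  0.        ]), 'R': array([[-0.59042406,  0.80708044,  0.00453778],
       [ 0.62254906,  0.45899289, -0.63384398],
       [-0.51364589, -0.37141174, -0.77344762]]), 't': array([ 302.44170297, -323.53557965, 1668.57727699])}
```

View pics/top0.png

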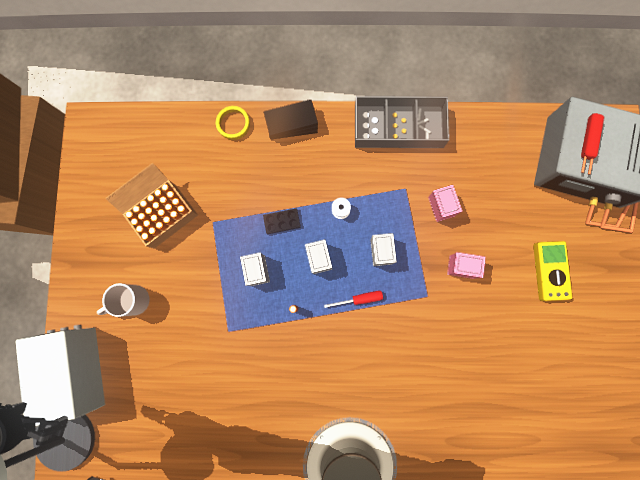

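View pics/scene0.png

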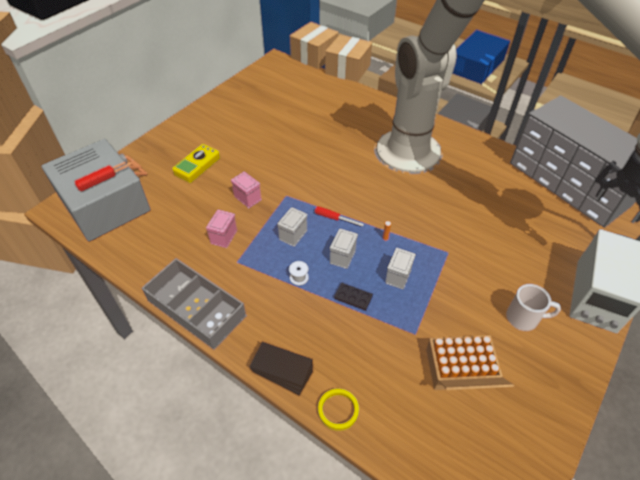

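The top view shows the three tins at about (254,269), (318,256) and (384,250). The cell is at (293,309), the screwdriver runs along (325–383,300), and the spool (341,208) and holder (282,221) lie beyond the row. The pink look-alikes are off the mat. Next I get the tin-top poses from the top camera.

```bash
cat > h.py <<'E'
import numpy as np, cv2
from bench import *
from scipy.spatial.transform import Rotation as Rn
def ray(uv,ci,z):
    K=np.array([[ci['fx'],0,ci['cx']],[0,ci['fy'],ci['cy']],[0,0,1]])
    n=cv2.undistortPoints(np.float64(uv).reshape(-1,1,2),K,np.array(ci['dist'])).reshape(-1,2)
    R=np.array(ci['R']);c=-R.T@ci['t']; d=np.c_[n,np.ones(len(n))]@R
    return c+d*((z-c[2])/d[:,2])[:,None]
def world(d,ci):
    v,u=np.mgrid[0:480,0:640]
    K=np.array([[ci['fx'],0,ci['cx']],[0,ci['fy'],ci['cy']],[0,0,1]])
    n=cv2.undistortPoints(np.float64(np.c_[u.ravel(),v.ravel()]).reshape(-1,1,2),K,np.array(ci['dist'])).reshape(-1,2)
    P=np.c_[n,np.ones(len(n))]*d.reshape(-1,1)
    return ((P-ci['t'])@np.array(ci['R'])).reshape(480,640,3)
def tops(p,d,ci,zlo=60,zhi=90,amin=150):
    """white top faces at z~74: list of centre, yaw of long axis, size"""
    W=world(d,ci); hsv=cv2.cvtColor(p,cv2.COLOR_RGB2HSV)
    m=((d>0)&(W[...,2]>zlo)&(W[...,2]<zhi)&(hsv[...,1]<70)).astype(np.uint8)
    n,l,st,_=cv2.connectedComponentsWithStats(m); out=[]
    for i in range(1,n):
        if st[i,4]<amin: continue
        v,u=np.nonzero(l==i)
        c,_=cv2.findContours((l==i).astype(np.uint8),0,2)
        q=ray(c[0].reshape(-1,2),ci,74)[:,:2]
        r=cv2.minAreaRect(np.float32(q)); b=cv2.boxPoints(r)
        e=max((b[1]-b[0],b[2]-b[1]),key=np.linalg.norm)
        yaw=np.degrees(np.arctan2(e[1],e[0])); yaw=(yaw+90)%180-90
        out.append((np.array(r[0]).round(1),round(float(yaw),1),np.round(r[1],1),np.median(W[v,u,2]).round(1),(int(u.mean()),int(v.mean()))))
    return sorted(out,key=lambda o:-o[0][1])
def plan(x,y,z,yaw):
    """travel & rot (scaled) from the present pose to TCP x,y,z, tool down, tool x along yaw+180 (deg)"""
    s=state();R=Rn.from_quat(s['eef_rot']);a=np.radians(yaw+180)
    T=Rn.from_matrix(np.c_[[np.cos(a),np.sin(a),0],[np.sin(a),-np.cos(a),0],[0,0,-1]])
    print('travel',(R.inv().apply(np.array([x,y,z])-s['eef_pos'])/150).round(3),'rot',((R.inv()*T).as_rotvec(degrees=True)/60).round(3))
E
python3 - <<'E'
from h import *
for n in("top","scene"):
    f=np.load(n+"0.npz")
    for o in tops(f['p'],f['d'],camera_info(n)): print(n,*o)
ci=camera_info("top");f=np.load("top0.npz");W=world(f['d'],ci)
print("cell",ray([[293,309]],ci,69),"drv",ray([[325,306],[383,296]],ci,15),"spool",ray([[341,208]],ci,44),"hold",ray([[282,221]],ci,18))
w=camera_info("wrist");print("wristcam",(-w['R'].T@w['t']).round(),w['R'].round(2).tolist(),w['fx'])
plan(560,170,231,-8)
E
```

```text
top [230.4 641.9] 11.0 [198.6  22.2] 75.0 (85, 371)
top [478.9 240.7] 12.9 [72.9 53.6] 75.8 (253, 268)
top [511.3  81.9] 14.5 [72.1 51.5] 75.6 (318, 256)
top [42.5  4.8] -84.2 [ 55.1 126.3] 71.2 (348, 453)
top [530.8 -78.6] 6.1 [72.7 53.1] 75.7 (383, 248)
top [ 652.2 -236.5] 18.4 [70.5 50.4] 72.0 (447, 200)
top [ 493. -286.] 80.9 [70.7 50. ] 71.8 (469, 264)
top [ 803.2 -506. ] -11.6 [ 21.  198.5] 74.3 (550, 145)
scene [230.3 699.6] 12.0 [204.4 125.5] 74.9 (598, 299)
scene [397.4 562.9] -31.9 [ 89.3 106.9] 76.7 (532, 301)
scene [-94.3 484.1] 84.2 [378.6 109.8] 74.1 (569, 180)
scene [486.9 241.3] 12.9 [83.7 53. ] 75.3 (400, 262)
scene [519.3  83. ] 14.4 [83.8 53.8] 75.2 (343, 242)
scene [44.  14.6] -70.1 [ 86.  130.4] 73.5 (409, 142)
scene [538.9 -77.1] 6.8 [83.3 58.1] 74.6 (291, 220)
scene [ 810.1 -509.4] -15.5 [ 43.6 199.9] 75.4 (111, 211)
scene [  160.3 -1366.4] -2.3 [122.7 801.1] 74.9 (96, 39)
cell [[382.59587965 141.39625609  69.        ]] drv [[389.8238784   65.06146299  15.        ]
 [416.30350734 -82.15756732  15.        ]] spool [[637.44776827  26.23259924  44.        ]] hold [[607.45906624 178.99676396  18.        ]]
wristcam [106. 645. 372.] [[0.26, 0.97, -0.0], [0.93, -0.25, 0.27], [0.26, -0.07, -0.96]] 362.2848836580016
travel [-3.306e+00 -2.258e+00 -1.000e-03] rot [-0.002 -0.    -0.119]
```

```bash
A='{"rot":[[0,0,0],[0,0,0],[0,0,0],[0,0,0],[0,0,0]],"travel":[[-0.2,-0.15,0],[-0.42,-0.31,0],[-0.65,-0.47,0],[-0.88,-0.64,0],[-0.88,-0.64,0]],"claw":[-1,-1,-1,-1,-1]}'; python3 -m creep '{"rot":[[0,0,0],[0,0,0],[0,0,0],[0,0,0],[0,0,0]],"travel":[[-0.2,-0.15,0],[-0.42,-0.31,0],[-0.65,-0.47,0],[-0.88,-0.64,0],[-0.88,-0.64,0]],"claw":[-1,-1,-1,-1,-1]}' 70
python3 -m creep '{"rot":[[0,0,0],[0,0,0],[0,0,0],[0,0,0],[0,0,0]],"travel":[[-0.2,-0.15,0],[-0.42,-0.31,0],[-0.65,-0.47,0],[-0.88,-0.64,0],[-0.88,-0.64,0]],"claw":[-1,-1,-1,-1,-1]}'
python3 -c "
from h import *
plan(479,241,140,12.9)"
```

```text
clock: 0.52
eef_pos: [280.2, 492.2, 230.2]
eef_rot: [0.138, 0.99, -0.003, 0.002]
force: [1.3, -0.4, -1.0]
opening: 85.3
gripper_force: 0.0
clock: 0.93
eef_pos: [381.1, 364.6, 230.6]
eef_rot: [0.138, 0.99, -0.002, 0.001]
force: [0.7, -1.1, -0.6]
opening: 85.7
gripper_force: 0.0
travel [-0.851 -0.611  0.61 ] rot [-0.005  0.002 -0.479]
```

```bash
python3 -m creep '{"rot":[[0,0,-0.12],[0,0,-0.24],[0,0,-0.36],[0,0,-0.48],[0,0,-0.48],[0,0,-0.48],[0,0,-0.48],[0,0,-0.48]],"travel":[[-0.2,-0.15,0.1],[-0.42,-0.31,0.25],[-0.65,-0.47,0.4],[-0.83,-0.59,0.5],[-0.83,-0.59,0.6],[-0.83,-0.59,0.6],[-0.83,-0.59,0.6],[-0.83,-0.59,0.6]],"claw":[-1,-1,-1,-1,-1,-1,-1,-1]}'
python3 - <<'E'
from h import *
ci=camera_info("wrist"); p,d=read_camera("wrist"); cv2.imwrite("pics/w1.png",p[:,:,::-1])
for o in tops(p,d,ci,60,90,800): print(*o)
plan(479,241,25,12.9)
E
```

```text
clock: 1.6
eef_pos: [471.0, 256.8, 141.9]
eef_rot: [-0.119, 0.993, 0.001, -0.0]
force: [0.4, 0.6, 0.3]
opening: 85.5
gripper_force: 0.0
[480.2 241.2] 12.7 [73.7 51.8] 74.2 (286, 260)
[511.6  87.2] 13.8 [73.5 60.8] 74.0 (40, 254)
travel [-0.024 -0.119  0.782] rot [0.001 0.001 0.014]
```

View pics/w1.png

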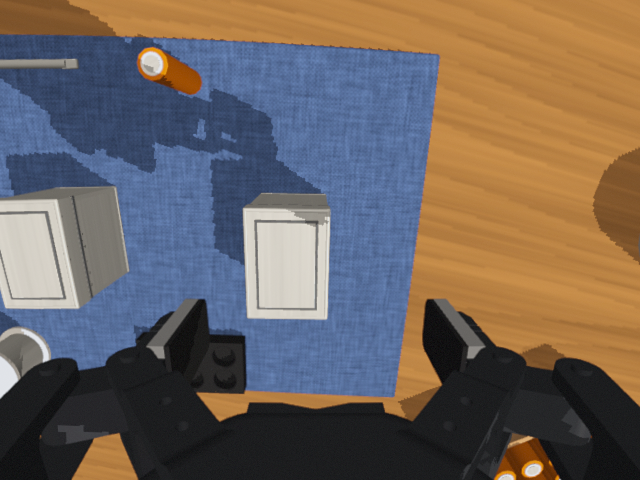

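The wrist view shows the left tin's lid at (287,262), matching the estimate (480,241,12.7°). The open fingers straddle it with nothing close. Descend and close.

```bash
python3 -m creep '{"rot":[[0,0,0],[0,0,0],[0,0,0],[0,0,0],[0,0,0],[0,0,0],[0,0,0],[0,0,0],[0,0,0],[0,0,0],[0,0,0],[0,0,0],[0,0,0],[0,0,0],[0,0,0],[0,0,0],[0,0,0]],"travel":[[-0.03,-0.12,0],[-0.03,-0.12,0],[-0.03,-0.12,0.15],[-0.03,-0.12,0.35],[-0.03,-0.12,0.55],[-0.03,-0.12,0.7],[-0.03,-0.12,0.78],[-0.03,-0.12,0.78],[-0.03,-0.12,0.78],[-0.03,-0.12,0.78],[-0.03,-0.12,0.78],[-0.03,-0.12,0.78],[-0.03,-0.12,0.78],[-0.03,-0.12,0.78],[-0.03,-0.12,0.78],[-0.03,-0.12,0.78],[-0.03,-0.12,0.78]],"claw":[-1,-1,-1,-1,-1,-1,-1,-1,-1,1,1,1,1,1,1,1,1]}' 70
```

```text
clock: 3.07
eef_pos: [481.6, 239.4, 26.0]
eef_rot: [-0.119, 0.993, 0.001, 0.002]
force: [-1.5, 0.5, 7.0]
opening: 49.1
gripper_force: 73.5
```

```bash
python3 -m creep '{"rot":[[0,0,0],[0,0,0],[0,0,0],[0,0,0],[0,0,0],[0,0,0],[0,0,0],[0,0,0],[0,0,0],[0,0,0],[0,0,0],[0,0,0],[0,0,0],[0,0,0],[0,0,0],[0,0,0],[0,0,0],[0,0,0]],"travel":[[0,0,-0.08],[0,0,-0.18],[0,0,-0.28],[0,0,-0.38],[0,0,-0.48],[0,0,-0.55],[0,0,-0.55],[0,0,-0.55],[0,0,-0.55],[0,0,-0.55],[0,0,-0.55],[0,0,-0.55],[0,0,-0.55],[0,0,-0.55],[0,0,-0.55],[0,0,-0.55],[0,0,-0.55],[0,0,-0.55]],"claw":[1,1,1,1,1,1,1,1,1,1,1,1,1,1,1,1,1,1]}'
python3 -m creep '{"rot":[[0,0,0],[0,0,0],[0,0,0]],"travel":[[0,0,0],[0,0,0],[0,0,0]],"claw":[1,1,1]}'
python3 -c "
from h import *
plan(481.6,239.4,26,12.9);print(state()['force'],state()['ft_torque'],state()['joint_torque'])"
```

```text
clock: 4.57
eef_pos: [480.3, 238.6, 106.8]
eef_rot: [-0.119, 0.993, 0.0, 0.0]
force: [-0.2, 0.6, -1.7]
opening: 49.2
gripper_force: 72.8
clock: 4.82
eef_pos: [480.3, 238.5, 106.8]
eef_rot: [-0.119, 0.993, 0.0, 0.0]
force: [-0.3, -0.8, -1.9]
opening: 49.4
gripper_force: 72.8
travel [-0.01   0.003  0.539] rot [0.    0.    0.012]
[-0.26396987 -0.78890468 -1.86884616] [-0.00868678  0.00517633 -0.01743706] [-2.26856231e-03 -4.96425068e+01 -3.69440429e+00 -2.25910127e+01
  1.03641071e-02  2.23233743e-03 -6.26944939e-06]
```

Left tin is about 0.19 kg. Setting it down.

```bash
python3 -m creep '{"rot":[[0,0,0],[0,0,0],[0,0,0],[0,0,0],[0,0,0],[0,0,0],[0,0,0],[0,0,0],[0,0,0],[0,0,0],[0,0,0],[0,0,0]],"travel":[[0,0,0.08],[0,0,0.18],[0,0,0.28],[0,0,0.38],[0,0,0.45],[0,0,0.49],[0,0,0.52],[0,0,0.535],[0,0,0.545],[0,0,0.55],[0,0,0.55],[0,0,0.55]],"claw":[1,1,1,1,1,1,1,1,1,1,1,1]}'
```

```text
clock: 5.82
eef_pos: [480.0, 238.5, 26.1]
eef_rot: [-0.119, 0.993, -0.0, -0.0]
force: [-5.5, -3.7, 13.6]
opening: 49.2
gripper_force: 74.4
```

```bash
python3 -m creep '{"rot":[[0,0,0],[0,0,0],[0,0,0],[0,0,0],[0,0,0],[0,0,0],[0,0,0],[0,0,0],[0,0,0],[0,0,0],[0,0,0]],"travel":[[0,0,0],[0,0,0],[0,0,0],[0,0,0],[0,0,0],[0,0,-0.1],[0,0,-0.3],[0,0,-0.55],[0,0,-0.8],[0,0,-0.8],[0,0,-0.8]],"claw":[-1,-1,-1,-1,-1,-1,-1,-1,-1,-1,-1]}'
python3 -c "
from h import *
plan(511.5,82,140,14)"
```

```text
clock: 6.73
eef_pos: [482.2, 239.5, 146.8]
eef_rot: [-0.119, 0.993, 0.001, 0.003]
force: [-0.9, -0.1, -0.9]
opening: 85.2
gripper_force: 0.0
travel [ 0.058 -1.066  0.044] rot [ 0.001  0.005 -0.006]
```

```bash
python3 -m creep '{"rot":[[0,0,0],[0,0,0],[0,0,0],[0,0,0],[0,0,0],[0,0,0],[0,0,0],[0,0,0]],"travel":[[0,-0.2,0],[0.02,-0.42,0],[0.04,-0.65,0],[0.06,-0.88,0],[0.06,-1,0],[0.06,-1,0.04],[0.06,-1,0.04],[0.06,-1,0.04]],"claw":[-1,-1,-1,-1,-1,-1,-1,-1]}'
python3 - <<'E'
from h import *
ci=camera_info("wrist"); p,d=read_camera("wrist")
for o in tops(p,d,ci,60,90,800): print(*o)
plan(511.5,82,25,14)
E
```

```text
clock: 7.4
eef_pos: [505.5, 91.4, 136.9]
eef_rot: [-0.119, 0.993, 0.0, -0.001]
force: [-0.4, 1.0, -0.0]
opening: 85.4
gripper_force: 0.0
[480.  234.5] 13.0 [73.5 59. ] 74.0 (550, 268)
[512.9  81.8] 14.4 [73.7 51.7] 74.2 (296, 263)
[531.3 -72.7] 5.8 [74.2 57.6] 74.0 (42, 234)
travel [-0.022 -0.075  0.749] rot [ 0.001 -0.002 -0.004]
```

```bash
python3 -m creep '{"rot":[[0,0,0],[0,0,0],[0,0,0],[0,0,0],[0,0,0],[0,0,0],[0,0,0],[0,0,0],[0,0,0],[0,0,0],[0,0,0],[0,0,0],[0,0,0],[0,0,0],[0,0,0],[0,0,0],[0,0,0]],"travel":[[-0.03,-0.075,0],[-0.03,-0.075,0],[-0.03,-0.075,0.15],[-0.03,-0.075,0.35],[-0.03,-0.075,0.55],[-0.03,-0.075,0.68],[-0.03,-0.075,0.745],[-0.03,-0.075,0.745],[-0.03,-0.075,0.745],[-0.03,-0.075,0.745],[-0.03,-0.075,0.745],[-0.03,-0.075,0.745],[-0.03,-0.075,0.745],[-0.03,-0.075,0.745],[-0.03,-0.075,0.745],[-0.03,-0.075,0.745],[-0.03,-0.075,0.745]],"claw":[-1,-1,-1,-1,-1,-1,-1,-1,-1,1,1,1,1,1,1,1,1]}' 70
```

```text
clock: 8.87
eef_pos: [515.3, 81.1, 28.1]
eef_rot: [-0.119, 0.993, 0.0, 0.002]
force: [0.6, 0.1, 6.7]
opening: 49.2
gripper_force: 73.9
```

```bash
python3 -m creep '{"rot":[[0,0,0],[0,0,0],[0,0,0],[0,0,0],[0,0,0],[0,0,0],[0,0,0],[0,0,0],[0,0,0],[0,0,0],[0,0,0],[0,0,0],[0,0,0],[0,0,0],[0,0,0],[0,0,0],[0,0,0],[0,0,0]],"travel":[[0,0,-0.08],[0,0,-0.18],[0,0,-0.28],[0,0,-0.38],[0,0,-0.48],[0,0,-0.55],[0,0,-0.55],[0,0,-0.55],[0,0,-0.55],[0,0,-0.55],[0,0,-0.55],[0,0,-0.55],[0,0,-0.55],[0,0,-0.55],[0,0,-0.55],[0,0,-0.55],[0,0,-0.55],[0,0,-0.55]],"claw":[1,1,1,1,1,1,1,1,1,1,1,1,1,1,1,1,1,1]}'
python3 -m creep '{"rot":[[0,0,0],[0,0,0],[0,0,0]],"travel":[[0,0,0],[0,0,0],[0,0,0]],"claw":[1,1,1]}'
```

```text
clock: 10.37
eef_pos: [513.9, 80.8, 109.1]
eef_rot: [-0.119, 0.993, 0.0, 0.0]
force: [0.1, 0.5, -2.2]
opening: 49.0
gripper_force: 73.0
clock: 10.62
eef_pos: [513.9, 80.8, 109.1]
eef_rot: [-0.119, 0.993, 0.0, 0.0]
force: [-0.4, -0.8, -2.1]
opening: 49.3
gripper_force: 73.0
```

Middle tin is about 0.21 kg, so the right one must be the heaviest. Setting this one down.

```bash
python3 -m creep '{"rot":[[0,0,0],[0,0,0],[0,0,0],[0,0,0],[0,0,0],[0,0,0],[0,0,0],[0,0,0],[0,0,0],[0,0,0],[0,0,0],[0,0,0]],"travel":[[0,0,0.08],[0,0,0.18],[0,0,0.28],[0,0,0.38],[0,0,0.45],[0,0,0.49],[0,0,0.52],[0,0,0.535],[0,0,0.545],[0,0,0.55],[0,0,0.55],[0,0,0.55]],"claw":[1,1,1,1,1,1,1,1,1,1,1,1]}'
```

```text
clock: 11.62
eef_pos: [513.7, 80.8, 28.1]
eef_rot: [-0.119, 0.993, -0.0, -0.0]
force: [-6.0, -1.0, 11.1]
opening: 49.1
gripper_force: 74.7
```

```bash
python3 -m creep '{"rot":[[0,0,0],[0,0,0],[0,0,0],[0,0,0],[0,0,0],[0,0,0],[0,0,0],[0,0,0],[0,0,0],[0,0,0],[0,0,0]],"travel":[[0,0,0],[0,0,0],[0,0,0],[0,0,0],[0,0,0],[0,0,-0.1],[0,0,-0.3],[0,0,-0.55],[0,0,-0.8],[0,0,-0.8],[0,0,-0.8]],"claw":[-1,-1,-1,-1,-1,-1,-1,-1,-1,-1,-1]}'
python3 -c "
from h import *
plan(532,-78,140,6)"
```

```text
clock: 12.53
eef_pos: [516.0, 81.0, 149.1]
eef_rot: [-0.119, 0.993, -0.0, 0.003]
force: [0.2, -0.3, -0.4]
opening: 85.4
gripper_force: 0.0
travel [ 0.146 -1.056  0.061] rot [-0.     0.005  0.127]
```

```bash
python3 -m creep '{"rot":[[0,0,0],[0,0,0.06],[0,0,0.13],[0,0,0.13],[0,0,0.13],[0,0,0.13],[0,0,0.13],[0,0,0.13]],"travel":[[0.02,-0.2,0],[0.05,-0.42,0],[0.09,-0.65,0],[0.12,-0.88,0],[0.145,-1,0],[0.145,-1,0.06],[0.145,-1,0.06],[0.145,-1,0.06]],"claw":[-1,-1,-1,-1,-1,-1,-1,-1]}'
python3 - <<'E'
from h import *
ci=camera_info("wrist"); p,d=read_camera("wrist")
for o in tops(p,d,ci,60,90,800): print(*o)
plan(532,-78.5,25,6)
E
```

```text
clock: 13.2
eef_pos: [526.6, -68.9, 135.9]
eef_rot: [-0.051, 0.999, 0.001, -0.002]
force: [0.4, -0.1, -0.5]
opening: 85.6
gripper_force: 0.0
[512.1  76.7] 13.8 [74.8 58.1] 74.0 (555, 256)
[532.4 -78.7] 6.0 [73.6 51.7] 74.2 (296, 263)
travel [-0.027 -0.072  0.743] rot [ 0.001 -0.002 -0.001]
```

```bash
python3 -m creep '{"rot":[[0,0,0],[0,0,0],[0,0,0],[0,0,0],[0,0,0],[0,0,0],[0,0,0],[0,0,0],[0,0,0],[0,0,0],[0,0,0],[0,0,0],[0,0,0],[0,0,0],[0,0,0],[0,0,0],[0,0,0]],"travel":[[-0.025,-0.075,0],[-0.025,-0.075,0],[-0.025,-0.075,0.15],[-0.025,-0.075,0.35],[-0.025,-0.075,0.55],[-0.025,-0.075,0.68],[-0.025,-0.075,0.74],[-0.025,-0.075,0.74],[-0.025,-0.075,0.74],[-0.025,-0.075,0.74],[-0.025,-0.075,0.74],[-0.025,-0.075,0.74],[-0.025,-0.075,0.74],[-0.025,-0.075,0.74],[-0.025,-0.075,0.74],[-0.025,-0.075,0.74],[-0.025,-0.075,0.74]],"claw":[-1,-1,-1,-1,-1,-1,-1,-1,-1,1,1,1,1,1,1,1,1]}' 90
```

```text
clock: 14.67
eef_pos: [534.4, -80.7, 28.2]
eef_rot: [-0.051, 0.999, -0.0, 0.002]
force: [-1.0, 0.8, 6.1]
opening: 49.0
gripper_force: 95.0
```

```bash
python3 -m creep '{"rot":[[0,0,0],[0,0,0],[0,0,0],[0,0,0],[0,0,0],[0,0,0],[0,0,0],[0,0,0],[0,0,0],[0,0,0],[0,0,0],[0,0,0],[0,0,0],[0,0,0],[0,0,0],[0,0,0],[0,0,0],[0,0,0]],"travel":[[0,0,-0.08],[0,0,-0.18],[0,0,-0.28],[0,0,-0.38],[0,0,-0.48],[0,0,-0.55],[0,0,-0.55],[0,0,-0.55],[0,0,-0.55],[0,0,-0.55],[0,0,-0.55],[0,0,-0.55],[0,0,-0.55],[0,0,-0.55],[0,0,-0.55],[0,0,-0.55],[0,0,-0.55],[0,0,-0.55]],"claw":[1,1,1,1,1,1,1,1,1,1,1,1,1,1,1,1,1,1]}'
python3 -m creep '{"rot":[[0,0,0],[0,0,0],[0,0,0]],"travel":[[0,0,0],[0,0,0],[0,0,0]],"claw":[1,1,1]}'
```

```text
clock: 16.17
eef_pos: [533.0, -80.9, 109.0]
eef_rot: [-0.051, 0.999, 0.0, 0.0]
force: [-0.2, -0.6, -5.3]
opening: 49.2
gripper_force: 94.4
clock: 16.42
eef_pos: [533.0, -80.9, 109.0]
eef_rot: [-0.051, 0.999, 0.0, -0.0]
force: [0.3, -0.0, -5.7]
opening: 49.3
gripper_force: 94.4
```

Right tin is about 0.56 kg, clearly the heaviest. Raise its underside to roughly 200 mm, let it settle and check.

```bash
python3 -m creep '{"rot":[[0,0,0],[0,0,0],[0,0,0],[0,0,0],[0,0,0],[0,0,0],[0,0,0],[0,0,0],[0,0,0],[0,0,0],[0,0,0],[0,0,0],[0,0,0],[0,0,0],[0,0,0],[0,0,0],[0,0,0],[0,0,0]],"travel":[[0,0,-0.08],[0,0,-0.18],[0,0,-0.3],[0,0,-0.42],[0,0,-0.54],[0,0,-0.64],[0,0,-0.72],[0,0,-0.76],[0,0,-0.76],[0,0,-0.76],[0,0,-0.76],[0,0,-0.76],[0,0,-0.76],[0,0,-0.76],[0,0,-0.76],[0,0,-0.76],[0,0,-0.76],[0,0,-0.76]],"claw":[1,1,1,1,1,1,1,1,1,1,1,1,1,1,1,1,1,1]}'
python3 - <<'E'
from h import *
p,d=read_camera("scene"); cv2.imwrite("pics/end.png",p[:,:,::-1])
s=state();print(s['eef_pos'],s['force'],s['opening'],abs(s['qvel']).max())
E
```

```text
clock: 17.92
eef_pos: [533.0, -81.0, 223.0]
eef_rot: [-0.051, 0.999, 0.0, -0.0]
force: [-0.3, -0.9, -6.5]
opening: 49.1
gripper_force: 94.3
[532.97412861 -80.95944473 223.03130839] [-0.55231765 -0.16132123 -5.9545276 ] 49.0710500073033 0.002124398545938878
```

View pics/end.png

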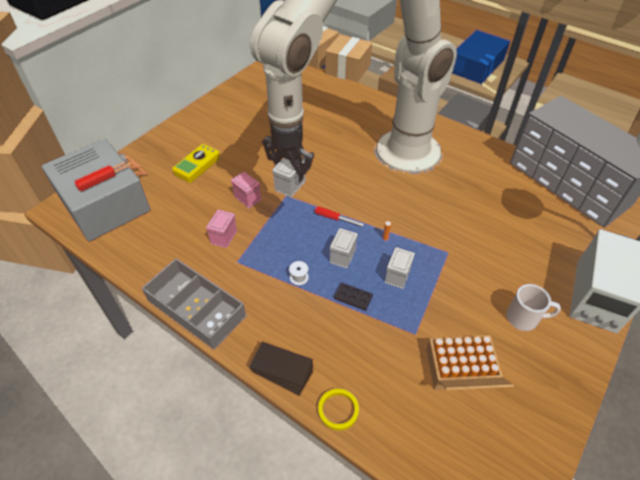

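The picture shows the right tin held upright at (288,177), the other two standing on the mat at (343,245) and (400,265), and the bystanders where they were.

```bash
python3 -c "
from bench import *
print(sign_off())"
```

```text
the job is handed in; nothing more can be done
None
```

I lifted and weighed all three tins in order, and signed off holding the right-hand one, the heaviest at about 0.56–0.6 kg (left about 0.19 kg, middle about 0.21 kg), upright and still about 20 cm up, with the other two standing on the mat; the sign-off gave no verdict.

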